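# Pack the presentation tray with cherry pralines and the long bar

## Robot

A 6-joint arm with a two-finger parallel gripper is mounted at the origin on the work surface. World frame = base frame: x ahead of the robot, y to its left, z up, the work surface at z = 0. Lengths are in m, angles in degrees, forces in N, time in s.
With the tool pointing down it reaches from about 0.325 to 0.775 m from the base axis. Payload 5.5 kg.
Tool frame: the origin (TCP) lies midway between the tips of the shut fingers; the grasp point (between the pads) lies 19 mm behind it; z points along the fingers, y is the line along which they close (so a half turn about z gives the same grasp; the last joint's range is limited). The gripper opens to 88 mm and grips with 3 to 60 N. Pads are 20 mm wide; open, the fingers measure 115 mm over their backs; the gripper's body (75 mm by 178 mm) begins 61 mm behind the grasp point.
Start: joints at [-75.098, 5.22, 70.514, -0, 104.267, -3.249], TCP at [0.187, -0.57, 0.223] pointing down, gripper open.
Joint ranges: [-164.24, 164.24], [-49.07, 125.15], [9.68, 141.18], [-86.29, 266.29], [3.28, 154.24], [-151.56, 151.56]. Speed limits (degrees/s): [147.25, 147.25, 172.46, 180, 180, 180].

## Interface

Orientations are given as a 3x3 rotation matrix whose columns are the frame's x, y, z axes.
In Python, from workcell import arm gives the robot as it stands.
- The arm moves only by the tool move_tool, called as name(argument=value, ...) on one line, values as JSON. Schema: {"type":"object","properties":{"moves":{"type":"object","properties":{"dx":{"type":"array","items":{"type":"number"},"minItems":1,"maxItems":10},"dy":{"type":"array","items":{"type":"number"},"minItems":1,"maxItems":10},"dz":{"type":"array","items":{"type":"number"},"minItems":1,"maxItems":10},"spin":{"type":"array","items":{"type":"number"},"minItems":1,"maxItems":10}},"additionalProperties":false,"required":["dx","dy","dz","spin"]},"aperture":{"type":"number"},"squeeze":{"type":"number"},"only":{"type":"string"},"quiet":{"type":"boolean"},"lines":{"type":"string"}},"required":["moves"],"additionalProperties":false}. moves is an object with one list for each field, all of the same length, 1 to 10, a row being the entries at one place: dx, dy, dz (the shift in shares of the most that a row can go, 1 being 50 mm), spin (a turn about the tool's z in normalised numbers (1 is 180 degrees)); each row shifts and turns the commanded pose from where the row before left it, along the tool's axes as they then stand; what a row does not reach is not made up. A row lasts 1/10 s, in which the tool goes at most 0.05 m and 8.59 degrees, less where a joint would pass 70% of its speed; a pose out of reach is approached as far as the arm can. aperture is the finger opening in m, set as the call begins (left out keeps the last). The fingers move at their own pace and stop on an object; squeeze is the grip in N (left out, the last holds). Time passes only in rows, so rows that do not move let the fingers close. The tool returns the time, the measured TCP pose, the force, the opening and the grip force at its end. only (a regular expression) keeps the lines of the reply that match it, lines (a string "A,B") keeps lines A to B, and quiet returns only ok. Input that does not fit is refused with a message, and nothing moves.
- arm.read_state(): the state, without advancing time (a new reading comes with each control period).
- arm.read_camera(name): name is "scene" or "top" or "wrist"; returns (picture, depth): 384x512x3 uint8, red, green, blue; 384x512 float32, m along the optical axis (not along the pixel's ray), 0 where there is no reading.
- arm.camera_info(name): a dict with "fx", "fy", "cx", "cy" (pixels), "distortion" ([k1, k2, p1, p2, k3] as OpenCV has them; the pictures are not rectified), "position" and "orientation" of the camera in the world. Camera axes: x right, y up, looking along -z (the intrinsics and any distortion apply to the point x, -y, -z); pixel columns grow to the right and rows downward; lengths in m; the calibration is good to about 2 mm. A picture is of the moment at which its call begins: read the wrist's pose just before it. camera_info takes no time and is no camera call; for the wrist camera it gives the pose at the moment of the call.
- arm.close_job(): hands the job in; it is judged then, once.
The state is a dict: "time": time; "joints": joint angles; "qvel": joint speeds; "joint_torque": joint torques, N m; "tcp_pos": TCP position; "eef_rot": TCP orientation; "ft_force": force on the tool from outside, world axes, zero at the start; "wrist_torque": the same for the moment, N m; "grip_width": finger opening in m; "finger_force": force on a finger pad.
Only numpy, scipy, OpenCV 4.12 (cv2) and the standard library are available. Lean on these libraries where they do the work, as an engineer would, in place of code of your own. Each camera call takes 0.05 s, during which the arm holds its last target. There are 200 camera calls.

## Task

Pack the wooden presentation tray: stand the three cherry pralines that have stems upright on the floor of the square cells, one to a cell, and lay the long chocolate bar flat in the long cell. Set them down rather than dropping them, and let go. Leave the stemless pralines, the short bar and the jar where they are.

Things in the scene. Friction and masses are not known exactly. Their poses are not given: they have to be found in the camera images.
- cherry1: cherry praline WITH stem: upright dark fluted cup 36 mm across, straight sides to 26 mm, dark chocolate dome to 40 mm, thin (5 mm) pale straw-coloured stem with a 7 mm knob end from the middle of the dome to 70 mm, its tip leaning 13 mm towards its +x; 30 g; origin: centre of underside, z up. Grip the straight sides. Goes in a square cell, any of them
- cherry2: cherry praline WITH stem: upright dark fluted cup 36 mm across, straight sides to 26 mm, dark chocolate dome to 40 mm, thin (5 mm) pale straw-coloured stem with a 7 mm knob end from the middle of the dome to 70 mm, its tip leaning 13 mm towards its +x; 30 g; origin: centre of underside, z up. Grip the straight sides. Goes in a square cell, any of them
- cherry3: cherry praline WITH stem: upright dark fluted cup 36 mm across, straight sides to 26 mm, dark chocolate dome to 40 mm, thin (5 mm) pale straw-coloured stem with a 7 mm knob end from the middle of the dome to 70 mm, its tip leaning 13 mm towards its +x; 30 g; origin: centre of underside, z up. Grip the straight sides. Goes in a square cell, any of them
- long_bar: the long dark chocolate bar lying flat: 150 mm long (its y axis), 28 mm wide (its x axis), straight sides up to 22 mm, small ridges on top up to 26 mm; about 105 g; origin at the centre of its underside. Belongs in the long cell, lying along it
- plain1: look-alike: the same cup and dark dome (36 mm across, 40 mm high) but with NO stem; about 30 g; origin at the centre of its underside. Does not belong: stays where it is
- plain2: look-alike: the same cup and dark dome (36 mm across, 40 mm high) but with NO stem; about 30 g; origin at the centre of its underside. Does not belong: stays where it is
- short_bar: look-alike: the same kind of chocolate bar but short, 85 mm long (its y axis), 28 mm wide, 26 mm high; origin at the centre of its underside. Does not belong: stays where it is
- tray: low pale wooden tray, loose, 0.6 kg, 128 (its x) by 196 (its y) by 13 mm high, turned any way; floor 3 mm, walls and dividers 4 mm thick, cells 10 mm deep. Origin: centre of underside. Long cell 56 (x) by 188 (y) mm, centred at tray x -32, y 0. Three square cells 60 by 60 mm in a row, centred at tray x +30, y -64, 0 and +64 mm
- jar: bystander: small closed amber glass jar with a steel lid, 48 mm across, 62 mm high, standing; origin at the centre of its underside. Leave it alone
Things that resemble listed ones, but are neither listed nor needed, are in the scene too. Leave any green or pink look-alike of the tray alone. What is shaped like the cherry2 but blue is not meant.

How it is judged (in metres and radians):
At the end, for the whole second after the job is handed in: Stemmed pralines upright (0.15 rad) on the floors of separate square cells (13.5 mm from centre each way), long bar flat in the long cell (15.5 mm across, 20.5 along); released, at rest, tray flat. Stemless pralines and short bar moved under 25 mm, jar under 40 mm (x of cherry1 in the frame of tray between 0.0165 and 0.0435 m and (y of cherry1 in the frame of tray between -0.0775 and -0.0505 m or y of cherry1 in the frame of tray between -0.0135 and 0.0135 m or y of cherry1 in the frame of tray between 0.0505 and 0.0775 m) and x of cherry2 in the frame of tray between 0.0165 and 0.0435 m and (y of cherry2 in the frame of tray between -0.0775 and -0.0505 m or y of cherry2 in the frame of tray between -0.0135 and 0.0135 m or y of cherry2 in the frame of tray between 0.0505 and 0.0775 m) and x of cherry3 in the frame of tray between 0.0165 and 0.0435 m and (y of cherry3 in the frame of tray between -0.0775 and -0.0505 m or y of cherry3 in the frame of tray between -0.0135 and 0.0135 m or y of cherry3 in the frame of tray between 0.0505 and 0.0775 m) and x of long_bar in the frame of tray between -0.0475 and -0.0165 m and y of long_bar in the frame of tray between -0.0205 and 0.0205 m and z of each of cherry1, cherry2, cherry3, long_bar in the frame of tray below 0.007 m and angle between each of cherry1, cherry2, cherry3, long_bar's own z axis and vertical below 0.15 rad and linear speed of each of cherry1, cherry2, cherry3, long_bar, tray below 0.02 m/s and distance of each of plain1, plain2, short_bar from where it was at the start of the episode below 0.025 m and distance of jar from where it was at the start of the episode below 0.04 m and angle between tray's own z axis and vertical below 0.05 rad); the robot touches nothing.
It fails at once if a stemmed praline or the long bar is dropped from more than about 25 mm ((linear speed of cherry1 above 0.7 m/s and contact force between the fingers and cherry1 below 0.05 N) or (linear speed of cherry2 above 0.7 m/s and contact force between the fingers and cherry2 below 0.05 N) or (linear speed of cherry3 above 0.7 m/s and contact force between the fingers and cherry3 below 0.05 N) or (linear speed of long_bar above 0.7 m/s and contact force between the fingers and long_bar below 0.05 N)).
It fails at once if a stemless praline or the short bar is moved by more than 25 mm (distance of any of plain1, plain2, short_bar from where it was at the start of the episode above 0.025 m).
It fails at once if the jar is moved by more than 40 mm (distance of jar from where it was at the start of the episode above 0.04 m).
It also fails if it takes over 96 s, if anything falls off the work surface, if the arm or the gripper's body presses on something with over 40 N, if the wrist force passes 120 N, or if a joint passes its speed limit or range.

## Working session

There is one attempt and no reset: what is moved stays moved. The work goes in short steps, Python scripts to look and compute and a tool call to move; the robot and the scene stay as the last step left them, time stands still between calls to the robot, and variables do not carry over. Pictures are saved under pics/ and viewed, at most 14 in all, crops included, and the job is handed in when it is done.

```bash
mkdir -p pics; cat > h.py <<'E'
import numpy as np,cv2
from workcell import arm
def cam(n):
    i=arm.camera_info(n); p,d=arm.read_camera(n)
    return i,p,d
def world(i,d,uv,z=None):
    """pixel -> world by depth, or by intersection with plane z"""
    K=np.array([[i['fx'],0,i['cx']],[0,i['fy'],i['cy']],[0,0,1.]])
    uv=np.asarray(uv,float).reshape(-1,2)
    n=cv2.undistortPoints(uv.reshape(-1,1,2),K,np.array(i['distortion'],float)).reshape(-1,2)
    r=np.c_[n[:,0],-n[:,1],-np.ones(len(n))]@np.array(i['orientation']).T
    o=np.array(i['position'])
    s=d[uv[:,1].astype(int),uv[:,0].astype(int)][:,None] if z is None else ((z-o[2])/r[:,2])[:,None]
    return o+r*s
E
python3 - <<'E'
from h import *
for n in ('top','scene'):
    i,p,d=cam(n); cv2.imwrite(f'pics/{n}0.png',cv2.resize(p[:,:,::-1],(800,600))); np.savez(f'{n}0.npz',p=p,d=d)
    print(n,i)
s=arm.read_state(); print(s['time'],s['tcp_pos'],s['eef_rot'],s['grip_width'])
E
```

```text
top {'fx': 457.5784306974807, 'fy': 457.5784306974807, 'cx': 257.3885513508437, 'cy': 191.4471123160547, 'distortion': array([-0.10275731,  0.        ,  0.        ,  0.        ,  0.        ]), 'position': array([ 0.20897896, -0.00346006,  1.08043786]), 'orientation': array([[-0.00677137,  0.98228415, -0.18727521],
       [-0.99975057, -0.01063596, -0.01963881],
       [-0.02128274,  0.18709552,  0.98211115]])}
scene {'fx': 451.0655633342005, 'fy': 451.0655633342005, 'cx': 260.9869433852888, 'cy': 195.35285809132816, 'distortion': array([-0.0659532,  0.       ,  0.       ,  0.       ,  0.       ]), 'position': array([1.01323321, 0.62022645, 0.98281815]), 'orientation': array([[-0.723173  , -0.5178288 ,  0.45702751],
       [ 0.69063987, -0.53632114,  0.48515586],
       [-0.00611416,  0.66649304,  0.74548618]])}
0.1 [ 0.18683377 -0.56988709  0.22162571] [[ 9.50235462e-01  3.11532283e-01 -4.50878180e-04]
 [ 3.11532595e-01 -9.50233977e-01  1.68238764e-03]
 [ 9.56782961e-05 -1.73912765e-03 -9.99998483e-01]] 0.08824205403998454
```

View pics/top0.png

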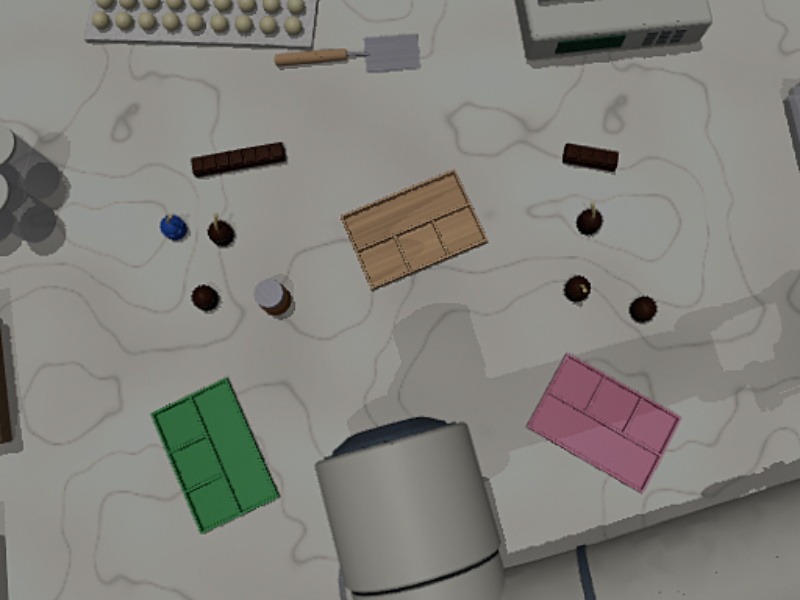

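View pics/scene0.png

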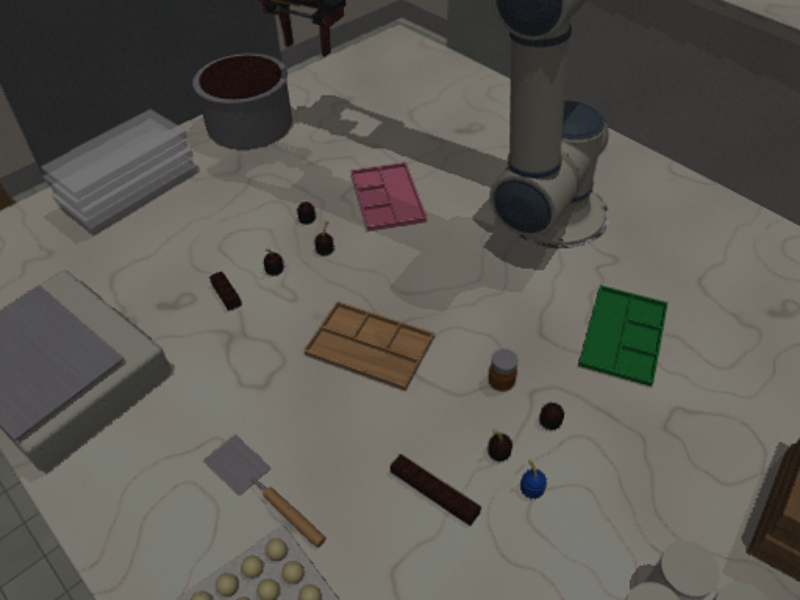

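Candidates in the 800x600 top view:
- **Stemmed pralines:** dark and stemmed at (221,232), (590,220) and (577,288). The blue one at (173,227) is not wanted, and the stemless ones are at (205,298) and (643,309).
- **Bars:** long at (239,159), short at (590,157).
- **Trays:** wooden at (414,230). The green (215,455) and pink (603,422) trays are not wanted.

I'll measure these and check one crop.

```bash
cat > m.py <<'E'
from h import *
i,p,d=cam('top')
V,U=np.mgrid[0:384,0:512]
W=world(i,d,np.c_[U.ravel(),V.ravel()]).reshape(384,512,3)
s=512/800
for n,(u,v) in dict(cA=(221,232),cB=(590,220),cC=(577,288),plainL=(205,298),plainR=(643,309),blue=(173,227),jar=(272,297)).items():
    w=W[int(v*s)-22:int(v*s)+22,int(u*s)-22:int(u*s)+22].reshape(-1,3)
    c=world(i,d,[(u*s,v*s)],.03)[0]
    near=w[np.hypot(*(w[:,:2]-c[:2]).T)<.03]
    dome=near[(near[:,2]>.027)&(near[:,2]<.041)]
    # circle/sphere-ish fit: dome profile
    mx=near[:,2].max(); print(n,'med',np.median(dome[:,:2],0).round(4),'mid',((dome.min(0)+dome.max(0))/2).round(4),'ext',np.ptp(dome,axis=0).round(3),'top',mx.round(3),'n',len(dome), 'stem',near[near[:,2]>.05][:,:].mean(0).round(3) if mx>.05 else '')
for n,(u,v),zr in (('long',(239,159),(.016,.032)),('short',(590,157),(.016,.032)),('tray',(414,230),(-.01,.03))):
    if n=='tray':
        hsv=cv2.cvtColor(p,cv2.COLOR_RGB2HSV); m=(hsv[...,1]>60)&(hsv[...,0]<25)&(hsv[...,2]>50)
        z=.013
    else: m=(p.max(2)<75)&(W[...,2]>zr[0])&(W[...,2]<zr[1]); z=.024
    nl,L,st,ce=cv2.connectedComponentsWithStats(cv2.morphologyEx(m.astype(np.uint8),cv2.MORPH_CLOSE,np.ones((3,3))))
    k=L[int(v*s)-3:int(v*s)+4,int(u*s)-3:int(u*s)+4].max()
    vv,uu=np.where(L==k); P=world(i,d,np.c_[uu,vv],z)[:,:2]
    (c,sz,a)=cv2.minAreaRect(P.astype(np.float32)*1000); print(n,np.round(c,1),np.round(sz,1),round(a,1),'zmed',np.median(W[vv,uu,2]).round(4))
    b=cv2.boxPoints((c,sz,a)); print(b.round(0).tolist())
E
python3 m.py; python3 - <<'E'
from h import *
p=np.load('top0.npz')['p'][:,:,::-1]
a=cv2.resize(p[85:210,95:195],(400,500),interpolation=2);b=cv2.resize(p[85:210,335:435],(400,500),interpolation=2)
cv2.imwrite('pics/crop0.png',np.hstack([a,b]))
E
```

```text
cA med [0.5198 0.2995] mid [0.5224 0.3018 0.034 ] ext [0.035 0.033 0.014] top 0.072 n 126 stem [0.531 0.298 0.062]
cB med [ 0.5313 -0.2704] mid [ 0.5326 -0.2726  0.034 ] ext [0.03  0.034 0.014] top 0.071 n 136 stem [ 0.54  -0.268  0.062]
cC med [ 0.4257 -0.2452] mid [ 0.4257 -0.2485  0.0339] ext [0.032 0.032 0.013] top 0.07 n 129 stem [ 0.417 -0.247  0.063]
plainL med [0.4172 0.3206] mid [0.4185 0.3228 0.0338] ext [0.03  0.034 0.014] top 0.042 n 141 stem 
plainR med [ 0.392  -0.3451] mid [ 0.3932 -0.3469  0.0339] ext [0.032 0.034 0.014] top 0.042 n 147 stem 
blue med [0.5289 0.3751] mid [0.5321 0.3778 0.034 ] ext [0.028 0.031 0.014] top 0.069 n 111 stem [0.532 0.368 0.063]
jar med [0.4009 0.1992] mid [0.4134 0.2115 0.0339] ext [0.041 0.042 0.014] top 0.066 n 66 stem [0.415 0.213 0.06 ]
long [641.3 278.9] [ 30.  147.7] 9.4 zmed 0.0233
[[615.0, 349.0], [639.0, 204.0], [668.0, 208.0], [644.0, 354.0]]
short [ 637.2 -280.6] [84.  29.8] 79.1 zmed 0.0232
[[615.0, -319.0], [644.0, -325.0], [660.0, -242.0], [631.0, -237.0]]
tray [5.255e+02 3.000e-01] [127.5 195.2] 22.7 zmed 0.0022
[[429.0, 66.0], [504.0, -114.0], [622.0, -65.0], [547.0, 115.0]]
```

View pics/crop0.png

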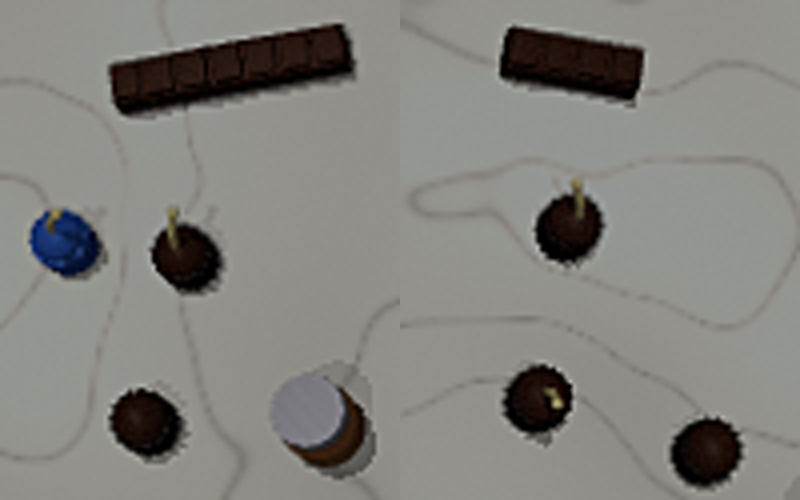

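The crop confirms it: dark stemmed pralines at (185,255), (570,225) and (540,398), stemless at (145,422) and (706,452), blue at (65,240), and the long bar at (230,68). The measured sizes and heights match the description. I'll align the tool with the tray (x heading 22.6°), so tool x = -tray x and tool y = tray y.

Units first: shifts go in shares of 50 mm and turns go in shares of 180 degrees. So -4.5 degrees is -0.025.

```bash
cat > go.py <<'E'
import sys,numpy as np
from workcell import arm
x,y,z,psi=map(float,sys.argv[1:5])
s=arm.read_state(); R=np.array(s['eef_rot']); h=np.degrees(np.arctan2(R[1,0],R[0,0]))
d=np.array([x,y,z])-s['tcp_pos']; t=(h-psi+180)%360-180
a=np.radians(psi); e=[np.cos(a)*d[0]+np.sin(a)*d[1],np.sin(a)*d[0]-np.cos(a)*d[1],-d[2]]
print('t',round(s['time'],1),'tcp',np.round(s['tcp_pos'],4),'head',round(h,2),'| turn',round(t,2),'delta after turn',np.round(e,4),'| delta now',np.round(R.T@d,4))
E
```

move_tool(moves={"dx":[0],"dy":[0],"dz":[0],"spin":[-0.025]}, aperture=0.065, squeeze=12)

```text
time: 0.25
tcp_pos: [0.1869, -0.57, 0.222]
eef_rot: [[0.922, 0.386, -0.0], [0.386, -0.922, 0.001], [0.0, -0.001, -1.0]]
ft_force: [-0.6, 0.1, -0.0]
grip_width: 0.0828
finger_force: 0.0
```

```bash
python3 go.py .532 -.2715 .1 22.6
```

```text
t 0.2 tcp [ 0.1869 -0.57    0.222 ] head 22.71 | turn 0.11 delta after turn [ 0.4333 -0.1429  0.122 ] | delta now [ 0.4336 -0.142   0.1222]
```

Scaled: 0.043 m is 0.86, -0.014 m is -0.28.

move_tool(moves={"dx":[0.86,0.86,0.86,0.86,0.86,0.86,0.86,0.86,0.86,0.86],"dy":[-0.28,-0.28,-0.28,-0.28,-0.28,-0.28,-0.28,-0.28,-0.28,-0.28],"dz":[0.24,0.24,0.24,0.24,0.24,0.24,0.24,0.24,0.24,0.24],"spin":[0,0,0,0,0,0,0,0,0,0]})

```text
time: 1.25
tcp_pos: [0.5309, -0.2738, 0.1019]
eef_rot: [[0.923, 0.385, -0.0], [0.385, -0.923, 0.0], [-0.0, -0.0, -1.0]]
ft_force: [0.7, -0.8, -1.3]
grip_width: 0.0651
finger_force: 0.0
```

move_tool(moves={"dx":[0,0],"dy":[0,0],"dz":[0,0],"spin":[0,0]})

```text
time: 1.45
tcp_pos: [0.5299, -0.2744, 0.1016]
eef_rot: [[0.922, 0.387, -0.002], [0.387, -0.922, 0.001], [-0.002, -0.001, -1.0]]
ft_force: [-0.1, 0.1, 0.3]
grip_width: 0.065
finger_force: 0.0
```

```bash
python3 go.py .532 -.2715 .1 22.6
python3 - <<'E'
from h import *
i,p,d=cam('wrist'); cv2.imwrite('pics/w1.png',p[:,:,::-1]); V,U=np.mgrid[0:384,0:512]
W=world(i,d,np.c_[U.ravel(),V.ravel()])
c=np.array([.532,-.2715]);m=(np.hypot(*(W[:,:2]-c).T)<.035)&(W[:,2]>.027)&(W[:,2]<.041);D=W[m]
print(((D.min(0)+D.max(0))/2).round(4),np.ptp(D,axis=0).round(3),len(D))
E
```

```text
t 1.4 tcp [ 0.5299 -0.2744  0.1016] head 22.78 | turn 0.18 delta after turn [ 0.0031 -0.0019  0.0016] | delta now [ 0.0031 -0.0019  0.0016]
[ 0.5354 -0.2744  0.034 ] [0.031 0.034 0.014] 1065
```

View pics/w1.png

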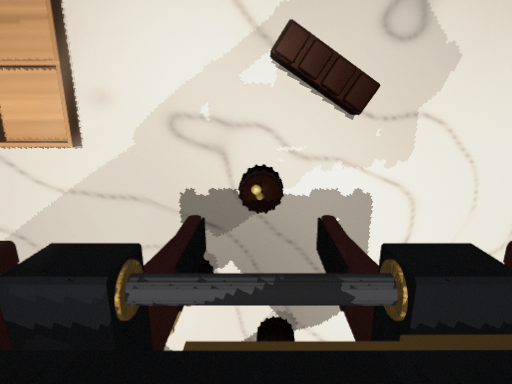

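The wrist view shows the stemmed praline at (260,188), centred between the fingers. I'll descend to TCP z = 12 mm, which grips high enough for the fingers to clear the tray walls.

Scaled: 0.02 m is 0.4, 0.015 m is 0.3.

move_tool(moves={"dx":[0.08,0,0,0,0,0,0],"dy":[0,0,0,0,0,0,0],"dz":[0.3,0.4,0.4,0.4,0.2,0.09,0],"spin":[0,0,0,0,0,0,0]})

```text
time: 2.2
tcp_pos: [0.5331, -0.2742, 0.0128]
eef_rot: [[0.923, 0.384, -0.001], [0.384, -0.923, 0.0], [-0.0, -0.0, -1.0]]
ft_force: [-0.0, 0.3, -0.4]
grip_width: 0.0647
finger_force: 0.0
```

move_tool(moves={"dx":[0,0,0,0,0,0],"dy":[0,0,0,0,0,0],"dz":[0,0,0,0,0,0],"spin":[0,0,0,0,0,0]}, aperture=0.02, squeeze=12)

```text
time: 2.8
tcp_pos: [0.5338, -0.2739, 0.0137]
eef_rot: [[0.923, 0.385, 0.001], [0.385, -0.923, -0.0], [0.001, 0.001, -1.0]]
ft_force: [-0.3, 0.4, 1.7]
grip_width: 0.0356
finger_force: 12.0
```

```bash
python3 go.py .5223 -.0703 .12 22.6
```

```text
t 2.8 tcp [ 0.5338 -0.2739  0.0137] head 22.66 | turn 0.06 delta after turn [ 0.0676 -0.1924 -0.1063] | delta now [ 0.0678 -0.1922 -0.1064]
```

Scaled: -0.035 m is -0.7, -0.03 m is -0.6.

move_tool(moves={"dx":[0,0,0,0,0.2,0.3,0.3,0.3,0.26,0],"dy":[0,0,0,-0.3,-0.6,-0.7,-0.7,-0.7,-0.6,-0.24],"dz":[-0.2,-0.4,-0.4,-0.4,-0.2,0,0,0,0,0],"spin":[0,0,0,0,0,0,0,0,0,0]})

```text
time: 3.8
tcp_pos: [0.5224, -0.0678, 0.0937]
eef_rot: [[0.922, 0.388, 0.001], [0.388, -0.922, 0.001], [0.001, -0.0, -1.0]]
ft_force: [-0.7, -0.3, 0.1]
grip_width: 0.0354
finger_force: 12.0
```

move_tool(moves={"dx":[0,0],"dy":[0,0],"dz":[0,0],"spin":[0,0]})

```text
time: 4.0
tcp_pos: [0.5223, -0.0713, 0.0934]
eef_rot: [[0.923, 0.385, 0.0], [0.385, -0.923, -0.001], [-0.0, 0.001, -1.0]]
ft_force: [0.3, 0.2, -0.3]
grip_width: 0.0356
finger_force: 12.0
```

```bash
python3 go.py .5223 -.0703 .017 22.6
python3 - <<'E'
from h import *
i,p,d=cam('wrist'); cv2.imwrite('pics/w2.png',p[:,:,::-1])
E
```

```text
t 4.0 tcp [ 0.5223 -0.0713  0.0934] head 22.64 | turn 0.04 delta after turn [ 0.0004 -0.0009  0.0764] | delta now [ 0.0004 -0.001   0.0764]
```

View pics/w2.png

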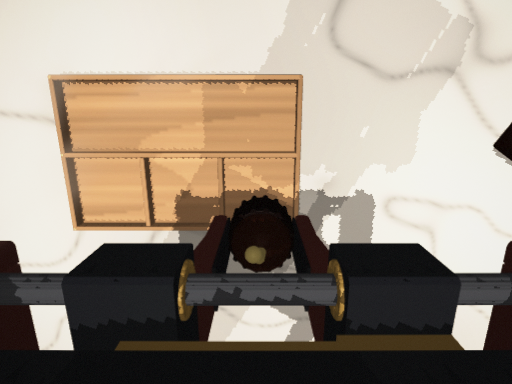

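The wrist view shows the tray square to the tool, with rim corners at about (51,75), (302,75) and (74,230) and dividers at x≈148 and 221 on the near side. I'll compute the tray pose from these.

```bash
python3 - <<'E'
from h import *
i=arm.camera_info('wrist')
P=world(i,None,[(51,75),(302,75),(74,230),(63,155),(298,155)],.013)[:,:2]; print(P.round(4))
print('centre',((P[1]+P[2])/2).round(4),'sides',np.linalg.norm(P[1]-P[0]),np.linalg.norm(P[2]-P[0]),'dir',np.degrees(np.arctan2(*(P[0]-P[2])[::-1])),np.degrees(np.arctan2(*(P[0]-P[1])[::-1]))-90)
E
```

```text
[[ 0.5505  0.111 ]
 [ 0.6237 -0.0659]
 [ 0.4326  0.0645]
 [ 0.4935  0.0884]
 [ 0.5668 -0.0883]]
centre [ 0.5281 -0.0007] sides 0.19148583596266408 0.1267143751384033 dir 21.544541587234086 22.479454465687837
```

Scaled: 0.02 m is 0.4, 0.015 m is 0.3.

move_tool(moves={"dx":[0.02,0,0,0,0,0,0,0,0],"dy":[-0.02,0,0,0,0,0,0,0,0],"dz":[0.4,0.4,0.3,0.2,0.12,0.08,0.02,0,0],"spin":[0,0,0,0,0,0,0,0,0]})

```text
time: 4.95
tcp_pos: [0.5233, -0.0692, 0.0179]
eef_rot: [[0.923, 0.385, 0.001], [0.385, -0.923, -0.0], [0.001, 0.001, -1.0]]
ft_force: [0.6, 0.4, -0.6]
grip_width: 0.0357
finger_force: 12.0
```

move_tool(moves={"dx":[0,0,0],"dy":[0,0,0],"dz":[0,0,0],"spin":[0,0,0]}, aperture=0.048, squeeze=12)

```text
time: 5.25
tcp_pos: [0.523, -0.0691, 0.0174]
eef_rot: [[0.923, 0.385, 0.0], [0.385, -0.923, -0.0], [0.0, 0.0, -1.0]]
ft_force: [0.5, 0.2, -0.4]
grip_width: 0.0479
finger_force: 0.0
```

move_tool(moves={"dx":[0,0,0,0],"dy":[0,0,0,0],"dz":[-0.4,-0.6,-0.6,-0.4],"spin":[0,0,0,0]})

```text
time: 5.65
tcp_pos: [0.5235, -0.0692, 0.1198]
eef_rot: [[0.923, 0.385, 0.003], [0.385, -0.923, -0.001], [0.002, 0.002, -1.0]]
ft_force: [0.3, -0.8, -0.0]
grip_width: 0.0481
finger_force: 0.0
```

```bash
python3 go.py .4275 -.2475 .11 22.6
```

```text
t 5.7 tcp [ 0.5235 -0.0692  0.1198] head 22.65 | turn 0.05 delta after turn [-0.1572  0.1277  0.0098] | delta now [-0.1573  0.1275  0.0096]
```

Scaled: -0.03 m is -0.6, -0.027 m is -0.54.

move_tool(moves={"dx":[-0.6,-0.6,-0.6,-0.6,-0.54,-0.2,0,0,0],"dy":[0.4,0.54,0.54,0.54,0.4,0.14,0,0,0],"dz":[0,0,0,0,0,0,0.2,0,0],"spin":[0,0,0,0,0,0,0,0,0]}, aperture=0.065, squeeze=12)

```text
time: 6.55
tcp_pos: [0.4276, -0.2464, 0.1064]
eef_rot: [[0.922, 0.387, -0.001], [0.387, -0.922, 0.001], [-0.0, -0.001, -1.0]]
ft_force: [-0.0, 0.2, 0.3]
grip_width: 0.0652
finger_force: 0.0
```

```bash
cat > w.py <<'E'
import sys; from h import *
i,p,d=cam('wrist'); V,U=np.mgrid[0:384,0:512]
W=world(i,d,np.c_[U.ravel(),V.ravel()]); c=np.array(sys.argv[1:3],float)
m=(np.hypot(*(W[:,:2]-c).T)<.035)&(W[:,2]>.027)&(W[:,2]<.041);D=W[m]
print(((D.min(0)+D.max(0))/2).round(4),np.ptp(D,axis=0).round(3),len(D))
if len(sys.argv)>3: cv2.imwrite(sys.argv[3],p[:,:,::-1])
E
python3 w.py .4275 -.2475; python3 go.py .4275 -.248 .012 22.6
```

```text
[ 0.4277 -0.2479  0.0339] [0.033 0.032 0.014] 1024
t 6.6 tcp [ 0.4278 -0.2465  0.1067] head 22.76 | turn 0.16 delta after turn [-0.0009  0.0013  0.0947] | delta now [-0.0009  0.0014  0.0947]
```

Scaled: 0.02 m is 0.4, 0.01 m is 0.2.

move_tool(moves={"dx":[-0.02,0,0,0,0,0,0],"dy":[0.02,0,0,0,0,0,0],"dz":[0.4,0.4,0.4,0.4,0.2,0.08,0],"spin":[0,0,0,0,0,0,0]})

```text
time: 7.3
tcp_pos: [0.427, -0.2486, 0.0132]
eef_rot: [[0.923, 0.386, -0.0], [0.386, -0.923, 0.0], [-0.0, -0.0, -1.0]]
ft_force: [-0.3, -0.7, 0.4]
grip_width: 0.0648
finger_force: 0.0
```

move_tool(moves={"dx":[0,0,0,0,0,0],"dy":[0,0,0,0,0,0],"dz":[0,0,0,0,0,0],"spin":[0,0,0,0,0,0]}, aperture=0.02, squeeze=12)

```text
time: 7.9
tcp_pos: [0.4269, -0.2492, 0.0136]
eef_rot: [[0.923, 0.385, 0.001], [0.385, -0.923, -0.0], [0.0, 0.001, -1.0]]
ft_force: [-0.8, 0.1, 2.9]
grip_width: 0.0354
finger_force: 12.0
```

move_tool(moves={"dx":[0,0,0,0,0],"dy":[0,0,0,0,0],"dz":[-0.2,-0.4,-0.6,-0.6,0],"spin":[0,0,0,0,0]})

```text
time: 8.4
tcp_pos: [0.4288, -0.2504, 0.1087]
eef_rot: [[0.923, 0.385, 0.007], [0.385, -0.923, -0.005], [0.005, 0.007, -1.0]]
ft_force: [0.3, 0.1, 0.8]
grip_width: 0.0357
finger_force: 12.0
```

```bash
python3 go.py .499 -.0115 .1 22.6
```

```text
t 8.4 tcp [ 0.4288 -0.2504  0.1087] head 22.65 | turn 0.05 delta after turn [ 0.1567 -0.1935  0.0087] | delta now [ 0.1568 -0.1935  0.008 ]
```

Scaled: -0.032 m is -0.64, -0.028 m is -0.56.

move_tool(moves={"dx":[0.3,0.52,0.52,0.52,0.52,0.46,0.294,0,0,0],"dy":[-0.4,-0.64,-0.64,-0.64,-0.64,-0.56,-0.35,0,0,0],"dz":[0,0,0,0,0,0,0,0.16,0,0],"spin":[0,0,0,0,0,0,0,0,0,0]})

```text
time: 9.4
tcp_pos: [0.4961, -0.0111, 0.0942]
eef_rot: [[0.923, 0.384, -0.002], [0.384, -0.923, -0.0], [-0.002, -0.0, -1.0]]
ft_force: [-0.2, 0.3, -0.2]
grip_width: 0.0355
finger_force: 12.0
```

```bash
python3 go.py .499 -.0115 .0175 22.6
```

```text
t 9.4 tcp [ 0.4961 -0.0111  0.0942] head 22.6 | turn -0.0 delta after turn [0.0025 0.0015 0.0767] | delta now [0.0026 0.0015 0.0767]
```

Scaled: 0.02 m is 0.4, 0.015 m is 0.3.

move_tool(moves={"dx":[0.05,0,0,0,0,0,0,0,0],"dy":[0.02,0,0,0,0,0,0,0,0],"dz":[0.4,0.4,0.3,0.2,0.12,0.08,0.03,0,0],"spin":[0,0,0,0,0,0,0,0,0]})

```text
time: 10.3
tcp_pos: [0.4999, -0.01, 0.0193]
eef_rot: [[0.923, 0.385, 0.001], [0.385, -0.923, -0.0], [0.001, 0.001, -1.0]]
ft_force: [-0.2, 0.3, -0.8]
grip_width: 0.0357
finger_force: 12.0
```

move_tool(moves={"dx":[0,0,0],"dy":[0,0,0],"dz":[0,0,0],"spin":[0,0,0]}, aperture=0.048, squeeze=12)

```text
time: 10.6
tcp_pos: [0.4997, -0.01, 0.0189]
eef_rot: [[0.923, 0.385, 0.0], [0.385, -0.923, -0.0], [0.0, 0.0, -1.0]]
ft_force: [-0.1, -0.1, 0.3]
grip_width: 0.0478
finger_force: 0.0
```

move_tool(moves={"dx":[0,0,0,0,0],"dy":[0,0,0,0,0],"dz":[-0.4,-0.6,-0.6,-0.4,0],"spin":[0,0,0,0,0]})

```text
time: 11.1
tcp_pos: [0.5013, -0.0102, 0.1224]
eef_rot: [[0.923, 0.385, 0.007], [0.385, -0.923, -0.001], [0.006, 0.003, -1.0]]
ft_force: [0.2, 0.1, 0.8]
grip_width: 0.0483
finger_force: 0.0
```

```bash
python3 go.py .523 .2995 .11 22.6
```

```text
t 11.1 tcp [ 0.5013 -0.0102  0.1224] head 22.65 | turn 0.05 delta after turn [ 0.139  -0.2776  0.0124] | delta now [ 0.1392 -0.2775  0.0124]
```

Scaled: -0.04 m is -0.8, -0.036 m is -0.72.

move_tool(moves={"dx":[0.2,0.4,0.4,0.4,0.4,0.4,0.36,0.22,0,0],"dy":[-0.4,-0.8,-0.8,-0.8,-0.8,-0.8,-0.72,-0.43,0,0],"dz":[0,0,0,0,0,0,0,0.2,0,0],"spin":[0,0,0,0,0,0,0,0,0,0]}, aperture=0.06, squeeze=12)

```text
time: 12.1
tcp_pos: [0.5201, 0.2992, 0.1066]
eef_rot: [[0.922, 0.386, -0.003], [0.386, -0.922, -0.002], [-0.003, 0.001, -1.0]]
ft_force: [0.5, -0.8, -0.4]
grip_width: 0.0598
finger_force: 0.0
```

```bash
python3 w.py .523 .2995 pics/w3.png; python3 go.py .523 .2995 .012 22.6
```

```text
[0.522  0.3032 0.0338] [0.035 0.032 0.014] 986
t 12.2 tcp [0.5206 0.2987 0.1075] head 22.64 | turn 0.04 delta after turn [0.0026 0.0002 0.0955] | delta now [0.0027 0.0001 0.0955]
```

View pics/w3.png

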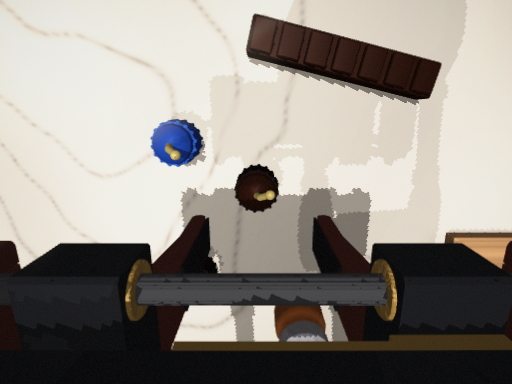

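The praline is at (257,188), about 2 mm left of the finger centre, and the blue one at (177,143) is clear of the left finger.

Scaled: 0.02 m is 0.4, 0.0026 m is 0.052.

move_tool(moves={"dx":[0.052,0,0,0,0,0,0],"dy":[-0.05,0,0,0,0,0,0],"dz":[0.4,0.4,0.4,0.4,0.2,0.1,0],"spin":[0,0,0,0,0,0,0]})

```text
time: 12.85
tcp_pos: [0.5225, 0.3022, 0.0136]
eef_rot: [[0.923, 0.384, -0.0], [0.384, -0.923, -0.0], [-0.0, 0.0, -1.0]]
ft_force: [0.4, 0.0, -1.0]
grip_width: 0.0601
finger_force: 0.0
```

move_tool(moves={"dx":[0,0,0,0,0,0],"dy":[0,0,0,0,0,0],"dz":[0,0,0,0,0,0],"spin":[0,0,0,0,0,0]}, aperture=0.02, squeeze=12)

```text
time: 13.45
tcp_pos: [0.5227, 0.3032, 0.0144]
eef_rot: [[0.923, 0.385, 0.001], [0.385, -0.923, 0.001], [0.001, -0.0, -1.0]]
ft_force: [-0.4, -0.0, 3.9]
grip_width: 0.0354
finger_force: 12.0
```

move_tool(moves={"dx":[0,0,0,0,0],"dy":[0,0,0,0,0],"dz":[-0.2,-0.4,-0.6,-0.6,0],"spin":[0,0,0,0,0]})

```text
time: 13.95
tcp_pos: [0.5245, 0.3039, 0.1096]
eef_rot: [[0.923, 0.385, 0.008], [0.385, -0.923, 0.004], [0.009, -0.001, -1.0]]
ft_force: [-0.2, 0.0, -0.4]
grip_width: 0.0358
finger_force: 12.0
```

```bash
python3 go.py .4745 .0475 .1 22.6
```

```text
t 13.9 tcp [0.5245 0.3039 0.1096] head 22.65 | turn 0.05 delta after turn [-0.1447  0.2175  0.0096] | delta now [-0.145   0.2174  0.0082]
```

Scaled: 0.032 m is 0.64, -0.022 m is -0.44.

move_tool(moves={"dx":[-0.2,-0.44,-0.44,-0.44,-0.44,-0.44,-0.3,-0.194,0,0],"dy":[0.4,0.64,0.64,0.64,0.64,0.64,0.44,0.31,0,0],"dz":[0,0,0,0,0,0,0,0.16,0,0],"spin":[0,0,0,0,0,0,0,0,0,0]})

```text
time: 14.95
tcp_pos: [0.4722, 0.0466, 0.0949]
eef_rot: [[0.923, 0.384, -0.001], [0.384, -0.923, 0.001], [-0.001, -0.001, -1.0]]
ft_force: [0.9, -0.5, -0.5]
grip_width: 0.0353
finger_force: 12.0
```

```bash
python3 go.py .4745 .0475 .0178 22.6
```

```text
t 14.9 tcp [0.4722 0.0466 0.0949] head 22.6 | turn -0.0 delta after turn [0.0025 0.     0.0771] | delta now [0.0026 0.0001 0.0771]
```

Scaled: 0.02 m is 0.4, 0.015 m is 0.3.

move_tool(moves={"dx":[0.05,0,0,0,0,0,0,0,0],"dy":[0,0,0,0,0,0,0,0,0],"dz":[0.4,0.4,0.3,0.2,0.12,0.08,0.05,0,0],"spin":[0,0,0,0,0,0,0,0,0]})

```text
time: 15.85
tcp_pos: [0.4753, 0.0474, 0.0187]
eef_rot: [[0.923, 0.385, 0.001], [0.385, -0.923, 0.0], [0.001, 0.0, -1.0]]
ft_force: [-1.5, 1.2, 0.2]
grip_width: 0.0357
finger_force: 12.0
```

move_tool(moves={"dx":[0,0,0],"dy":[0,0,0],"dz":[0,0,0],"spin":[0,0,0]}, aperture=0.048, squeeze=12)

```text
time: 16.15
tcp_pos: [0.4751, 0.0474, 0.0184]
eef_rot: [[0.923, 0.385, 0.001], [0.385, -0.923, 0.0], [0.001, 0.0, -1.0]]
ft_force: [-0.5, 1.3, -1.1]
grip_width: 0.0481
finger_force: 0.0
```

move_tool(moves={"dx":[0,0,0,0,0],"dy":[0,0,0,0,0],"dz":[-0.4,-0.6,-0.6,-0.4,0],"spin":[0,0,0,0,0]})

```text
time: 16.65
tcp_pos: [0.4767, 0.0474, 0.1218]
eef_rot: [[0.923, 0.385, 0.007], [0.385, -0.923, 0.0], [0.006, 0.002, -1.0]]
ft_force: [-0.2, -0.9, 0.2]
grip_width: 0.048
finger_force: 0.0
```

move_tool(moves={"dx":[0,0,0,0,0,0,0,0,0,0],"dy":[0,0,0,0,0,0,0,0,0,0],"dz":[0,0,0,0,0,0,0,0,0,0],"spin":[-0.0472,-0.0472,-0.0472,-0.0472,-0.0472,-0.0472,-0.0472,-0.0472,-0.0472,0]}, aperture=0.06)

```text
time: 17.65
tcp_pos: [0.4743, 0.0474, 0.1165]
eef_rot: [[-0.16, 0.987, -0.002], [0.987, 0.16, -0.0], [0.0, -0.002, -1.0]]
ft_force: [-0.1, 0.4, -0.3]
grip_width: 0.0597
finger_force: 0.0
```

```bash
python3 go.py .642 .280 .11 99.4
```

```text
t 17.6 tcp [0.4743 0.0474 0.1165] head 99.23 | turn -0.17 delta after turn [0.2021 0.2034 0.0065] | delta now [0.2027 0.2028 0.0061]
```

Scaled: 0.03 m is 0.6, 0.023 m is 0.46.

move_tool(moves={"dx":[0.3,0.6,0.6,0.6,0.6,0.6,0.46,0.294,0,0],"dy":[0.3,0.6,0.6,0.6,0.6,0.6,0.46,0.296,0,0],"dz":[0,0,0,0,0,0,0,0.12,0,0],"spin":[0,0,0,0,0,0,0,0,0,0]})

```text
time: 18.65
tcp_pos: [0.6422, 0.2793, 0.1105]
eef_rot: [[-0.157, 0.988, -0.002], [0.988, 0.157, -0.001], [-0.001, -0.003, -1.0]]
ft_force: [-0.3, -0.4, 0.3]
grip_width: 0.0601
finger_force: 0.0
```

```bash
python3 go.py .642 .280 .011 99.4
python3 - <<'E'
from h import *
i,p,d=cam('wrist'); cv2.imwrite('pics/w4.png',p[:,:,::-1]); V,U=np.mgrid[0:384,0:512]
W=world(i,d,np.c_[U.ravel(),V.ravel()])
m=(p.reshape(-1,3).max(1)<110)&(np.hypot(*(W[:,:2]-[.642,.28]).T)<.09)&(W[:,2]>.016)&(W[:,2]<.03)
print(cv2.minAreaRect((W[m,:2]*1000).astype(np.float32)),m.sum())
E
```

```text
t 18.6 tcp [0.6422 0.2793 0.1105] head 99.03 | turn -0.37 delta after turn [ 0.0007 -0.0001  0.0995] | delta now [0.0008 0.0001 0.0995]
((646.1181030273438, 280.4032287597656), (28.075313568115234, 148.65821838378906), 9.258906364440918) 5349
```

View pics/w4.png

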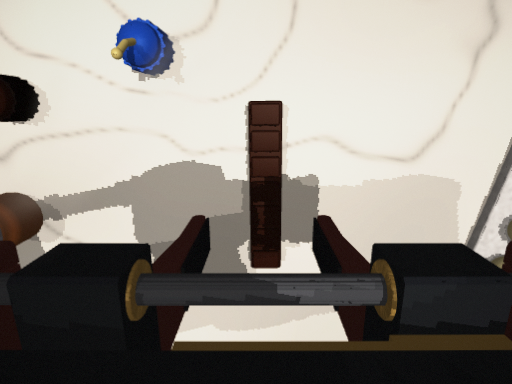

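The bar is at (265,183), aligned with the tool and about 2.5 mm right of the finger centre.

Scaled: 0.02 m is 0.4, 0.0025 m is 0.05, -0.3 degrees is -0.0017.

move_tool(moves={"dx":[0.02,0,0,0,0,0,0,0],"dy":[0.05,0,0,0,0,0,0,0],"dz":[0.4,0.4,0.4,0.4,0.24,0.14,0,0],"spin":[-0.0017,0,0,0,0,0,0,0]})

```text
time: 19.5
tcp_pos: [0.6457, 0.2811, 0.0144]
eef_rot: [[-0.164, 0.987, 0.001], [0.987, 0.164, 0.001], [0.0, 0.001, -1.0]]
ft_force: [0.6, 0.7, -0.2]
grip_width: 0.0599
finger_force: 0.0
```

move_tool(moves={"dx":[0,0,0,0,0,0,0],"dy":[0,0,0,0,0,0,0],"dz":[0,0,0,0,0,0,0],"spin":[0,0,0,0,0,0,0]}, aperture=0.015, squeeze=25)

```text
time: 20.2
tcp_pos: [0.6453, 0.2812, 0.0133]
eef_rot: [[-0.164, 0.986, 0.0], [0.986, 0.164, 0.0], [0.0, 0.0, -1.0]]
ft_force: [0.3, 1.3, 2.3]
grip_width: 0.0276
finger_force: 25.0
```

move_tool(moves={"dx":[0,0,0,0,0,0],"dy":[0,0,0,0,0,0],"dz":[-0.2,-0.4,-0.6,-0.8,-0.4,0],"spin":[0,0,0,0,0,0]})

```text
time: 20.8
tcp_pos: [0.6469, 0.2818, 0.1389]
eef_rot: [[-0.164, 0.986, 0.008], [0.986, 0.164, 0.003], [0.002, 0.008, -1.0]]
ft_force: [-0.2, 0.2, -0.2]
grip_width: 0.0275
finger_force: 25.0
```

```bash
python3 go.py .5565 .0125 .125 112.6
```

```text
t 20.8 tcp [0.6469 0.2818 0.1389] head 99.45 | turn -13.15 delta after turn [-0.2139 -0.187   0.0139] | delta now [-0.2508 -0.1335  0.0124]
```

Scaled: -0.035 m is -0.7, -0.031 m is -0.62, -6.6 degrees is -0.0367.

move_tool(moves={"dx":[0,0,-0.4,-0.7,-0.7,-0.7,-0.7,-0.6,-0.34,-0.14],"dy":[0,0,-0.36,-0.62,-0.62,-0.62,-0.62,-0.5,-0.3,-0.1],"dz":[0,0,0,0,0,0,0,0,0,0],"spin":[-0.0367,-0.0361,0,0,0,0,0,0,0,0]})

```text
time: 21.8
tcp_pos: [0.5532, 0.0098, 0.1315]
eef_rot: [[-0.381, 0.925, -0.002], [0.925, 0.381, -0.0], [0.001, -0.002, -1.0]]
ft_force: [1.6, 0.7, -1.8]
grip_width: 0.0276
finger_force: 25.0
```

move_tool(moves={"dx":[0,0,0],"dy":[0,0,0],"dz":[0.2,0,0],"spin":[0,0,0]})

```text
time: 22.1
tcp_pos: [0.5544, 0.0131, 0.1218]
eef_rot: [[-0.385, 0.923, -0.002], [0.923, 0.385, 0.0], [0.001, -0.002, -1.0]]
ft_force: [0.1, -0.2, -0.8]
grip_width: 0.028
finger_force: 25.0
```

```bash
python3 go.py .5565 .0125 .017 112.6
python3 - <<'E'
from h import *
i,p,d=cam('wrist'); cv2.imwrite('pics/w5.png',p[:,:,::-1])
E
```

```text
t 22.1 tcp [0.5544 0.0131 0.1218] head 112.64 | turn 0.04 delta after turn [-0.0014  0.0017  0.1048] | delta now [-0.0015  0.0019  0.1048]
```

View pics/w5.png

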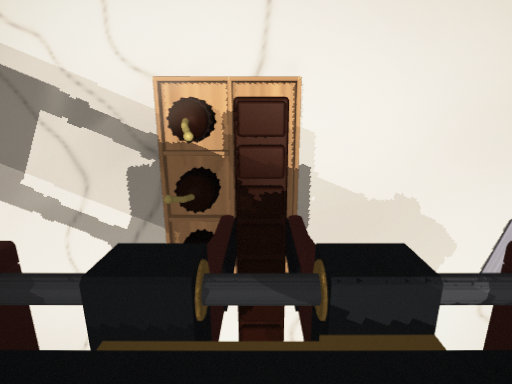

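The wrist view shows pralines upright in their cells at (191,120), (197,190) and (203,240), and the bar over the long cell. I'll check the cell from the tray end corners at (155,78) and (301,78).

```bash
python3 - <<'E'
from h import *
i=arm.camera_info('wrist')
P=world(i,None,[(155,78),(301,78),(231,80)],.013)[:,:2]; a=np.radians(22.6)
ex=-np.array([np.cos(a),np.sin(a)]); ey=np.array([np.sin(a),-np.cos(a)])
print(P.round(4),np.linalg.norm(P[1]-P[0]),'centre',((P[0]+P[1])/2+ey*.098).round(4))
c=(P[0]+P[1])/2+ey*.098
print('long cell',(c-.032*ex).round(4))
E
```

```text
[[0.4349 0.0654]
 [0.5502 0.1133]
 [0.4955 0.0888]] 0.12490861322147187 centre [ 0.5302 -0.0011]
long cell [0.5597 0.0111]
```

Scaled: 0.025 m is 0.5, 0.003 m is 0.06.

move_tool(moves={"dx":[-0.04,0,0,0,0,0,0,0,0,0],"dy":[0.06,0,0,0,0,0,0,0,0,0],"dz":[0.4,0.5,0.5,0.3,0.16,0.1,0.08,0.04,0,0],"spin":[0,0,0,0,0,0,0,0,0,0]})

```text
time: 23.15
tcp_pos: [0.5585, 0.011, 0.0198]
eef_rot: [[-0.383, 0.924, 0.001], [0.924, 0.383, -0.0], [-0.0, 0.001, -1.0]]
ft_force: [-0.2, -0.3, -0.3]
grip_width: 0.0276
finger_force: 25.0
```

```bash
python3 go.py .558 .012 .0163 112.6
```

```text
t 23.1 tcp [0.5585 0.011  0.0198] head 112.55 | turn -0.05 delta after turn [ 0.0011 -0.0001  0.0035] | delta now [ 0.0011 -0.0001  0.0035]
```

Scaled: 0.002 m is 0.04, 0.001 m is 0.02.

move_tool(moves={"dx":[0,0,0,0],"dy":[0,0,0,0],"dz":[0.04,0.02,0,0],"spin":[0,0,0,0]})

```text
time: 23.55
tcp_pos: [0.5582, 0.0111, 0.0163]
eef_rot: [[-0.383, 0.924, 0.0], [0.924, 0.383, -0.0], [-0.0, 0.0, -1.0]]
ft_force: [-0.1, -0.4, -1.1]
grip_width: 0.0278
finger_force: 25.0
```

move_tool(moves={"dx":[0,0,0],"dy":[0,0,0],"dz":[0,0,0],"spin":[0,0,0]}, aperture=0.039, squeeze=10)

```text
time: 23.85
tcp_pos: [0.5582, 0.0111, 0.0162]
eef_rot: [[-0.383, 0.924, 0.0], [0.924, 0.383, 0.0], [-0.0, 0.0, -1.0]]
ft_force: [-0.5, 0.5, -0.1]
grip_width: 0.0387
finger_force: 0.0
```

move_tool(moves={"dx":[0,0,0,0,-0.8,-1,-1,-1,-1,0],"dy":[0,0,0,0,0,0,0,0,0,0],"dz":[-0.4,-0.6,-0.8,-0.8,-0.6,0,0,0,0,0],"spin":[0,0,0,0,0,0,0,0,0,0]})

```text
time: 24.85
tcp_pos: [0.6503, -0.2164, 0.1723]
eef_rot: [[-0.378, 0.926, -0.004], [0.926, 0.378, -0.0], [0.001, -0.004, -1.0]]
ft_force: [-0.8, 0.8, -1.4]
grip_width: 0.039
finger_force: 0.0
```

```bash
python3 - <<'E'
from h import *
i,p,d=cam('top'); cv2.imwrite('pics/top1.png',cv2.resize(p[:,:,::-1],(800,600)))
E
```

```text
(no output)
```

View pics/top1.png

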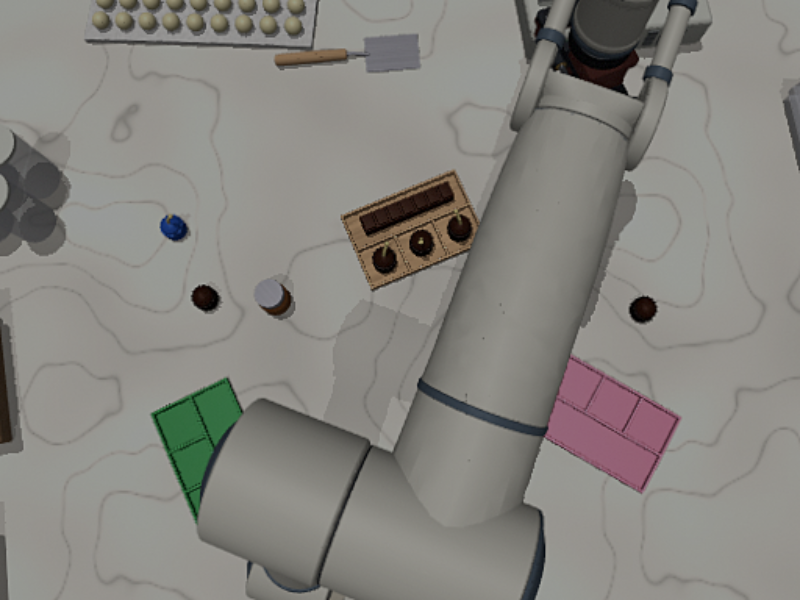

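The top view shows the bar at (407,209) in the long cell, pralines at (384,260), (421,243) and (459,227), and the other items not moved. One numeric check before handing in.

```bash
python3 - <<'E'
from h import *
i,p,d=cam('top'); V,U=np.mgrid[0:384,0:512]; W=world(i,d,np.c_[U.ravel(),V.ravel()])
a=np.radians(22.6); R=np.array([[-np.cos(a),-np.sin(a)],[np.sin(a),-np.cos(a)]])
T=(W[:,:2]-[.526,0])@R.T
for y in(-64,0,64):
    m=(np.hypot(T[:,0]-.03,T[:,1]-y/1e3)<.03)&(W[:,2]>.029); q=m&(W[:,2]<.0445)
    print(y,((T[q].min(0)+T[q].max(0))/2).round(4),np.ptp(T[q],axis=0).round(3),W[m,2].max().round(3))
m=(abs(T[:,0]+.032)<.03)&(abs(T[:,1])<.1)&(W[:,2]>.02)&(W[:,2]<.04)
print('bar',((T[m].min(0)+T[m].max(0))/2).round(4),np.ptp(T[m],axis=0).round(3),np.percentile(W[m,2],[5,50,99]).round(4))
E
```

```text
-64 [ 0.0312 -0.0629] [0.032 0.035] 0.074
0 [ 0.0288 -0.0009] [0.035 0.033] 0.073
64 [0.0309 0.0642] [0.033 0.032] 0.526
bar [-0.0328  0.0029] [0.029 0.151] [0.0216 0.0263 0.0313]
```

```bash
python3 -c "
from workcell import arm
print(arm.close_job())"
```

```text
the job is handed in; nothing more can be done
None
```

I packed the tray and handed it in at about 25 s. The three stemmed pralines stand upright in separate square cells and the long bar lies flat in the long cell, each within about 3 mm of its cell centre by the last camera check. The jar and both stemless pralines look unmoved; the arm hid the short bar in that last picture, but nothing was done near it. The hand-in gave no verdict.

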